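# Scoop weld-on steel balls into the tub

### The job

The scoop has been pushed handle-first under the steel channel: draw it out by its bowl, set it down flat on the bench clear of the channel and let go, then take it up again by its handle. Use it to scoop balls out of the grey bin and tip at least three of them into the round tub; every ball must finish in the tub or the bin, and the gripper must not touch the balls. Finally lay the empty scoop flat on the bench, the right way up, and leave the canisters and the hammer alone.

Things in the scene. Friction and masses are not known exactly. Their poses are not given: they have to be found in the camera images.
- channel: fixed stand of bent steel plate, an upside-down U like a low bridge, 120 deep (x), 106 wide (y), 68 high, walls 5; the tunnel under it is 96 wide, 62 high, open at both ends. Origin: centre of its footprint on the bench. The scoop's bowl sticks out at its -x end, mouth outwards
- scoop: hand scoop, sheet aluminium, black handle, 160 g. Origin: centre of the bowl's underside; x to the open mouth, z up. Bowl: floor x -42 to 42, 64 wide outside, sheet 3; cheeks 30 high from x -42 to 12, falling to 14 at the mouth; back wall 53 high. Handle: level bar 20 wide (y), 16 high, x -42 to -150, its middle 45 up. At first on the bench, the handle wholly in the channel's tunnel
- scoop_grip (a point): middle of the scoop's handle, 96 behind the bowl's centre and 45 above its underside; axes as the scoop's
- bin: fixed grey sheet-metal bin, open top, low front at its -x. Origin: on the bench under the inner floor. Inner floor 10 up, x -75 to 45, y -42 to 42; behind it the back slopes up at 50 degrees to x 99, 74 high. Front lip at x -77, 22 high; side walls 4 thick, 34 high from x -79 to -44, 62 high behind that. Balls lie on the rear of the floor
- tub: fixed round tub, a short piece of steel pipe with a bottom: outside diameter 124, 70 high, wall 4, floor 5 thick. Origin: centre of its underside, z up
- ball0_center (a point): centre of steel ball 1 of 5, all alike: diameter 28, about 30 g; at first on the floor of the bin
- ball1_center (a point): centre of steel ball 2 of 5, all alike: diameter 28, about 30 g; at first on the floor of the bin
- ball2_center (a point): centre of steel ball 3 of 5, all alike: diameter 28, about 30 g; at first on the floor of the bin
- ball3_center (a point): centre of steel ball 4 of 5, all alike: diameter 28, about 30 g; at first on the floor of the bin
- ball4_center (a point): centre of steel ball 5 of 5, all alike: diameter 28, about 30 g; at first on the floor of the bin
- tub_mid (a point): point on the tub's axis, 30 above its underside
- can_a: bystander: finished metal canister, upright cylinder of diameter 76, 110 high; origin at the centre of its underside
- can_b: bystander: second such canister, diameter 76, 110 high
- hammer: bystander: hammer lying on the bench to the right of the bin and tub, about 260 long; origin on its underside near the middle
There are look-alikes about, which are no part of the job. Leave any brown, green or red look-alike of the scoop alone.

How it is judged (in metres and radians):
On the way, in this order (a step that is already met when the one before it is completed fails the run):
1. the scoop stands flat on the bench, drawn out clear of the channel, and is let go (height (world z) of scoop below 0.006 m and angle between scoop's own z axis and vertical below 0.1 rad and linear speed of scoop below 0.02 m/s and horizontal distance between scoop_grip and channel above 0.115 m and contact force between the fingers and scoop below 0.1 N), for 0.2 s.
2. the scoop is held by its handle and lifted off the bench (distance between the grasp point and scoop_grip below 0.07 m and height (world z) of scoop_grip above 0.075 m and contact force between the fingers and scoop above 1 N), for 0.2 s.
At the end, for the whole second after the job is handed in: at least three balls lie in the tub and every other ball in the tub or the bin; the scoop stands on the bench right way up (tilt under 0.1 rad, underside within 6 mm of the bench), released and still ((distance between each of ball0_center, ball1_center, ball2_center and tub_mid below 0.06 m or distance between each of ball0_center, ball1_center, ball3_center and tub_mid below 0.06 m or distance between each of ball0_center, ball1_center, ball4_center and tub_mid below 0.06 m or distance between each of ball0_center, ball2_center, ball3_center and tub_mid below 0.06 m or distance between each of ball0_center, ball2_center, ball4_center and tub_mid below 0.06 m or distance between each of ball0_center, ball3_center, ball4_center and tub_mid below 0.06 m or distance between each of ball1_center, ball2_center, ball3_center and tub_mid below 0.06 m or distance between each of ball1_center, ball2_center, ball4_center and tub_mid below 0.06 m or distance between each of ball1_center, ball3_center, ball4_center and tub_mid below 0.06 m or distance between each of ball2_center, ball3_center, ball4_center and tub_mid below 0.06 m) and (distance between ball0_center and tub_mid below 0.06 m or (horizontal distance between ball0_center and bin below 0.1 m and height (world z) of ball0_center between 0.019 and 0.06 m)) and (distance between ball1_center and tub_mid below 0.06 m or (horizontal distance between ball1_center and bin below 0.1 m and height (world z) of ball1_center between 0.019 and 0.06 m)) and (distance between ball2_center and tub_mid below 0.06 m or (horizontal distance between ball2_center and bin below 0.1 m and height (world z) of ball2_center between 0.019 and 0.06 m)) and (distance between ball3_center and tub_mid below 0.06 m or (horizontal distance between ball3_center and bin below 0.1 m and height (world z) of ball3_center between 0.019 and 0.06 m)) and (distance between ball4_center and tub_mid below 0.06 m or (horizontal distance between ball4_center and bin below 0.1 m and height (world z) of ball4_center between 0.019 and 0.06 m)) and height (world z) of scoop below 0.006 m and angle between scoop's own z axis and vertical below 0.1 rad and linear speed of scoop below 0.02 m/s and contact force between the fingers and scoop below 0.1 N); the robot touches nothing.
It fails at once if the gripper touches a ball (contact force between the fingers and ball0 above 0.5 N or contact force between the fingers and ball1 above 0.5 N or contact force between the fingers and ball2 above 0.5 N or contact force between the fingers and ball3 above 0.5 N or contact force between the fingers and ball4 above 0.5 N).
It fails at once if a canister or the hammer is moved by more than 20 mm (distance of any of can_a, can_b, hammer from where it was at the start of the episode above 0.02 m).
It also fails if it takes over 64 s, if anything falls off the work surface, if the arm or the gripper's body presses on something with over 40 N, if the wrist force passes 120 N, or if a joint passes its speed limit or range.

### The arm

A 7-joint arm with a two-finger parallel gripper is mounted at the origin on the work surface. World frame = base frame: x ahead of the robot, y to its left, z up, the work surface at z = 0. Lengths are in mm, angles in rad, forces in N, time in s.
With the tool pointing down it reaches from about 425 to 825 mm from the base axis. Payload 3.6 kg.
Tool frame: the origin (TCP) lies midway between the tips of the shut fingers; the grasp point (between the pads) lies 19 mm behind it; z points along the fingers, y is the line along which they close (so a half turn about z gives the same grasp; the last joint's range is limited). The gripper opens to 85 mm and grips with 20 to 120 N. Pads are 22 mm wide; open, the fingers measure 114 mm over their backs; the gripper's body (76 mm by 85 mm) begins 54 mm behind the grasp point. The pads swing forward as they close: fully open they stand 13 mm farther back than shut.
Start: joints at [-1.343, 0.615, -0.013, 1.423, 0.008, 1.103, -0.04], TCP at [163.801, 628.993, 231.297] pointing down, gripper open.
Joint ranges: [-3.12, 3.12], [-0.3, 2.06], [-1.34, 1.32], [0.26, 2.42], [-1.36, 4.5], [0.01, 1.98], [-2.84, 2.84]. Speed limits (rad/s): [2.79, 2.79, 3.14, 3.14, 3.14, 3.14, 3.14].

### API

Orientations are given as [roll, pitch, yaw] about the fixed x, y, z axes, in that order (R = Rz(yaw) Ry(pitch) Rx(roll)).
In Python, from bench import manip gives the robot as it stands.
- The arm moves only by the tool servo_tool, never from a script. Its argument "motion" is one flat list of numbers, 7 for each row, row after row: the opening, from -1 (shut) to 1 (fully open), then the shift along the tool's x, y, z in units of 150 mm (1.0 is 150 mm), then the turn, a rotation vector about the tool's x, y, z in units of 90 degrees (1.0 is 90 degrees). A call has 1 to 10 rows; each row is the pose to reach, as a shift and turn from the pose commanded when the call began, along the tool's axes at that moment; what a row does not reach only later rows make up. A row lasts 1/12 s, in which the tool goes at most 41.7 mm and 7.16 degrees, less where a joint would pass 70% of its speed; a pose out of reach is approached as far as the arm can. A call with a number of a shift or a turn outside -1 to 1 is refused whole. A call with a gripper value outside its range is refused whole. The fingers move at their own pace and stop on an object; the grip force is fixed at half the most. Time passes only in rows, so rows that repeat a pose let the fingers close. It gives the time, the measured TCP pose, the force, the opening and the grip force at its end, in the units of the state.
- manip.get_obs(): the state, without advancing time (a new reading comes with each control period).
- manip.get_image(name): name is "scene" or "top" or "wrist"; returns a dict with "color" (384x512x3 uint8, red, green, blue), "fx", "fy", "cx", "cy" (pixels), "world_to_cam" (4x4, takes a point from world to camera coordinates); the wrist camera has in their place "hand_eye" (4x4, takes a point from camera to tool coordinates, whose origin is the TCP and whose axes are the flange's). Camera axes: x right, y down, z forward; pixel columns grow to the right and rows downward; lengths in mm; the calibration is good to about 2 mm. A picture is of the moment at which its call begins: read the wrist's pose just before it. There is no depth.
- manip.job_done(): hands the job in; it is judged then, once.
The state is a dict: "time": time; "joint_positions": joint angles; "joint_vel": joint speeds; "joint_torque": joint torques, N m; "eef_pos": TCP position; "ee_rot": TCP orientation; "ft_force": force on the tool from outside, world axes, zero at the start; "wrist_torque": the same for the moment, N m; "gripper_width": finger opening in mm; "finger_force": force on a finger pad.
Only numpy, scipy, OpenCV 4.12 (cv2) and the standard library are available. Lean on these libraries where they do the work, as an engineer would, in place of code of your own. Each camera call takes 0.05 s, during which the arm holds its last target. There are 200 camera calls.

## Working session

There is one attempt and no reset: what is moved stays moved. The work goes in short steps, Python scripts to look and compute and a tool call to move; the robot and the scene stay as the last step left them, time stands still between calls to the robot, and variables do not carry over. Pictures are saved under pics/ and viewed, at most 10 in all, crops included, and the job is handed in when it is done.

Besides the shell and the picture viewer there is one more tool, called after "Call:" as name(argument=value, ...) on one line, values as JSON. servo_tool: Moves the arm, as the interface text tells. Shifts and turns lie within -1 to 1; 1 stands for 150 mm of shift or 90 degrees of turn. Its arguments: {"type":"object","properties":{"motion":{"type":"array","items":{"type":"number"}}},"required":["motion"]}

```bash
mkdir -p pics; ls
cat > h.py <<'E'
import numpy as np, cv2
from bench import manip
from scipy.spatial.transform import Rotation as R
def cam(n):
    o=manip.get_obs(); im=manip.get_image(n)
    K=np.array([[im['fx'],0,im['cx']],[0,im['fy'],im['cy']],[0,0,1]])
    if n=='wrist':
        T=np.eye(4);T[:3,:3]=R.from_euler('xyz',o['ee_rot']).as_matrix();T[:3,3]=o['eef_pos']
        c2w=T@np.array(im['hand_eye'])
    else: c2w=np.linalg.inv(np.array(im['world_to_cam']))
    return im['color'],K,c2w
def ray(K,c2w,p):
    d=c2w[:3,:3]@np.linalg.solve(K,np.array([p[0],p[1],1.])); return c2w[:3,3],d/np.linalg.norm(d)
def onz(K,c2w,p,z):
    o,d=ray(K,c2w,p); return o+d*(z-o[2])/d[2]
def meet(r1,r2):
    (o1,d1),(o2,d2)=r1,r2
    s=np.linalg.lstsq(np.stack([d1,-d2],1),o2-o1,rcond=None)[0]
    a,b=o1+s[0]*d1,o2+s[1]*d2; return (a+b)/2,np.linalg.norm(a-b)
def proj(K,c2w,P):
    q=np.linalg.inv(c2w)@np.r_[P,1]; u=K@q[:3]; return u[:2]/u[2]
E
python3 - <<'E'
from h import *
a=cam('top');b=cam('scene')
np.savez('views.npz',t=a[0],tK=a[1],tc=a[2],s=b[0],sK=b[1],sc=b[2])
cv2.imwrite('pics/a.png',cv2.resize(a[0][:,:,::-1],(800,600),interpolation=cv2.INTER_CUBIC));cv2.imwrite('pics/b.png',cv2.resize(b[0][:,:,::-1],(800,600),interpolation=cv2.INTER_CUBIC))
print(a[2].round(2),b[2].round(2),a[1],manip.get_obs())
E
```

```text
pics
[[ 2.00000e-02 -9.90000e-01  1.20000e-01  3.21540e+02]
 [-1.00000e+00 -2.00000e-02  0.00000e+00  4.14500e+01]
 [ 0.00000e+00 -1.20000e-01 -9.90000e-01  1.30107e+03]
 [ 0.00000e+00  0.00000e+00  0.00000e+00  1.00000e+00]] [[ 7.8000e-01  5.2000e-01 -3.4000e-01  8.7293e+02]
 [ 6.2000e-01 -6.7000e-01  4.1000e-01 -4.3704e+02]
 [-1.0000e-02 -5.3000e-01 -8.5000e-01  1.1085e+03]
 [ 0.0000e+00  0.0000e+00  0.0000e+00  1.0000e+00]] [[373.47070621   0.         257.6679332 ]
 [  0.         373.47070621 194.75154026]
 [  0.           0.           1.        ]] {'time': 0.1, 'joint_positions': array([-1.34247608,  0.61582403, -0.01262825,  1.42476754,  0.0081033 ,
        1.10339269, -0.04040005]), 'joint_vel': array([ 0.00067762, -0.00162726, -0.00082938, -0.00393402,  0.00071146,
        0.00151915,  0.00129395]), 'joint_torque': array([ 1.98683956e-03, -4.70381320e+01,  2.60726111e-01, -1.71571845e+01,
        1.01657643e-02,  5.92903045e-03, -9.73815077e-06]), 'eef_pos': array([163.65427023, 628.33986222, 230.24338685]), 'ee_rot': array([-3.13925128e+00,  2.58084761e-05,  2.88684915e+00]), 'ft_force': array([-0.27143815,  0.67967641,  0.30722655]), 'wrist_torque': array([ 0.01019041, -0.02623827,  0.02810486]), 'finger_force': 0.0, 'gripper_width': 85.1112284086986}
```

View pics/a.png

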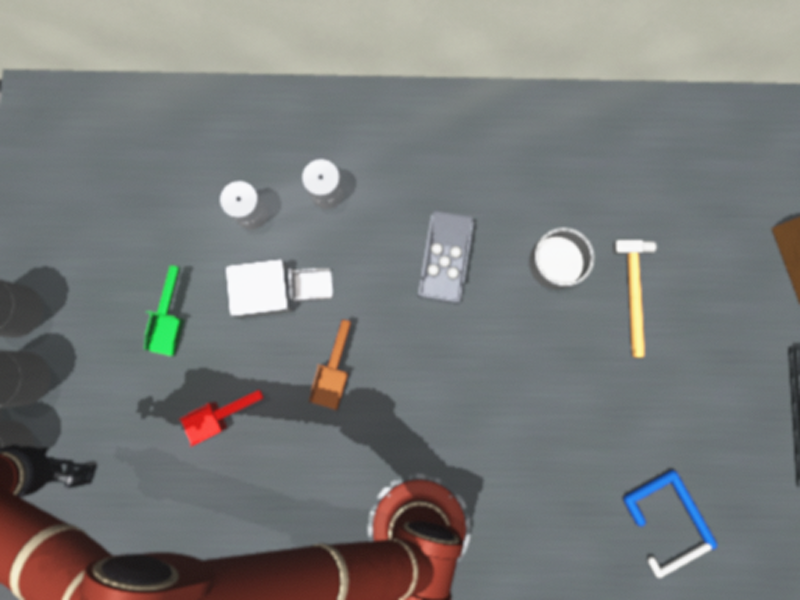

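View pics/b.png

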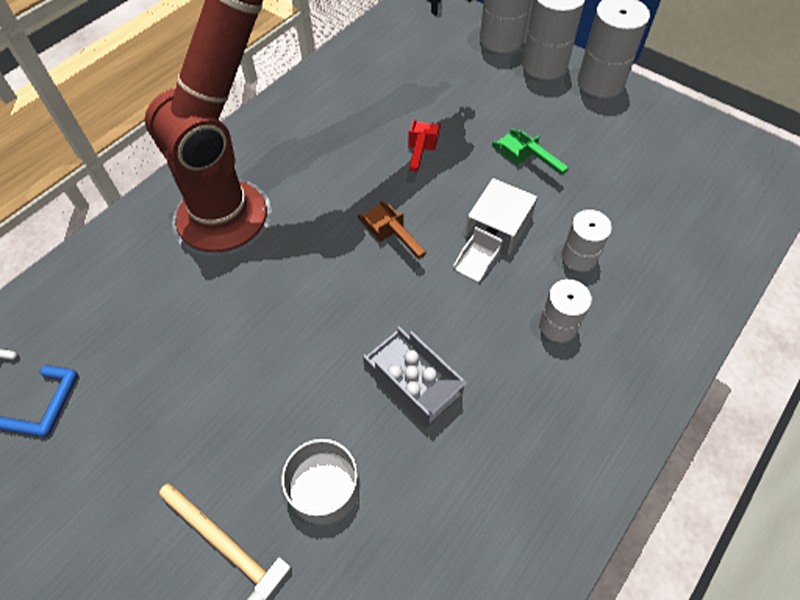

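The candidates in the top view (800x600) are the green scoop (163,310), the red one (220,415), the brown one (335,365), and a bare aluminium bowl at (312,284) sticking out of the channel at (257,287). I choose the aluminium one. The bin is at (446,257), the tub at (563,258), the canisters at (239,198) and (321,177), and the hammer at (637,300).

Run:
```python
from h import *
v=np.load('views.npz');T=(v['tK'],v['tc']);S=(v['sK'],v['sc'])
f=.64
def t(p,z): return onz(*T,(p[0]*f,p[1]*f),z).round(0)
def s(p,z): return onz(*S,(p[0]*f,p[1]*f),z).round(0)
def m(p,q):
    a,b=meet(ray(*T,(p[0]*f,p[1]*f)),ray(*S,(q[0]*f,q[1]*f))); return a.round(0),round(b,1)
for n,p in dict(chTL=(227,265),chTR=(284,260),chBR=(289,311),chBL=(231,316)).items(): print(n,t(p,68))
for n,p in dict(mTR=(330,270),mBR=(332,298)).items(): print(n,t(p,14))
for n,p in dict(binTL=(434,212),binTR=(475,217),binBL=(419,297),binBR=(459,303)).items(): print(n,t(p,50))
print('tub',t((563,258),70),'cans',t((239,198),110),t((321,177),110),'ham',t((637,245),10),t((640,355),10))
print('mouth',m((330,270),(481,281)),m((332,298),(455,272)))
print('ch',m((284,260),(536,191)),m((231,316),(496,180)))
print('can',m((239,198),(592,226)),m((321,177),(571,297)))
print('balls',[t(p,24) for p in((437,248),(455,252),(445,262),(433,270),(453,273))],[s(p,24) for p in((411,356),(396,371),(412,373),(430,374),(413,390))])
```

```text
chTL [548. 422.  68.]
chTR [561. 301.  68.]
chBR [451. 285.  68.]
chBL [438. 408.  68.]
mTR [551. 208.  14.]
mBR [488. 202.  14.]
binTL [678. -21.  50.]
binTR [ 669. -111.   50.]
binBL [489.   9.  50.]
binBR [477. -78.  50.]
tub [ 576. -298.   70.] cans [684. 392. 110.] [732. 221. 110.] ham [ 622. -482.   10.] [ 374. -481.   10.]
mouth (array([555., 212.,   1.]), np.float64(5.7)) (array([494., 207., -17.]), np.float64(5.4))
ch (array([561., 294., 204.]), np.float64(65.9)) (array([444., 417.,  52.]), np.float64(11.9))
can (array([686., 394., 106.]), np.float64(2.1)) (array([736., 224., 106.]), np.float64(4.9))
balls [array([603., -30.,  24.]), array([595., -70.,  24.]), array([572., -48.,  24.]), array([553., -22.,  24.]), array([547., -66.,  24.])] [array([555., -20.,  24.]), array([552., -62.,  24.]), array([578., -47.,  24.]), array([606., -27.,  24.]), array([600., -72.,  24.])]
```

```bash
cat >> h.py <<'E'
def pose():
    o=manip.get_obs(); return np.array(o['eef_pos']),R.from_euler('xyz',o['ee_rot'])
def down(yaw_deg,pitch_up=0,scoop_yaw=None):
    """tool pointing down with given yaw"""
    return R.from_euler('xyz',[180,0,yaw_deg],degrees=True)
def rel(P,Rt):
    p,r=pose(); return np.r_[r.inv().apply(np.array(P)-p)/150,(r.inv()*Rt).as_rotvec(degrees=True)/90].round(3)
E
python3 - <<'E'
from h import *
print(rel((515,200,250),down(97)),rel((340,430,250),down(131)))
print(np.array(manip.get_image('wrist')['hand_eye']).round(2))
E
```

```text
[-2.986e+00 -2.173e+00 -1.270e-01 -1.000e-03  1.000e-03  7.600e-01] [-1.471e+00 -9.840e-01 -1.290e-01 -1.000e-03  0.000e+00  3.820e-01]
[[-0.0000e+00 -9.6000e-01 -2.6000e-01  6.6680e+01]
 [ 1.0000e+00 -0.0000e+00 -0.0000e+00  2.0000e-02]
 [-0.0000e+00 -2.6000e-01  9.6000e-01 -1.4266e+02]
 [ 0.0000e+00  0.0000e+00  0.0000e+00  1.0000e+00]]
```

Call:
servo_tool(motion=[1,-0.99,-0.72,-0.04,0,0,0,1,-0.99,-0.72,-0.04,0,0,0,1,-0.99,-0.72,-0.04,0,0,0,1,-0.99,-0.72,-0.04,0,0,0,1,-0.99,-0.72,-0.04,0,0,0])

```text
time: 0.57
eef_pos: [285.9, 481.0, 237.3]
ee_rot: [-3.138, 0.004, 2.878]
ft_force: [1.0, -0.5, -0.2]
gripper_width: 85.4
finger_force: 0.0
```

Call:
servo_tool(motion=[1,-0.99,-0.72,-0.04,0,0,0,1,-0.99,-0.72,-0.04,0,0,0,1,-0.99,-0.72,-0.04,0,0,0,1,-0.99,-0.72,-0.04,0,0,0,1,-0.99,-0.72,-0.04,0,0,0])

```text
time: 0.98
eef_pos: [401.4, 338.5, 243.4]
ee_rot: [-3.138, 0.004, 2.877]
ft_force: [0.4, -0.4, -0.4]
gripper_width: 85.3
finger_force: 0.0
```

Call:
servo_tool(motion=[1,-0.8,-0.7,0,0,0,0.76,1,-0.8,-0.7,0,0,0,0.76,1,-0.8,-0.7,0,0,0,0.76,1,-0.8,-0.7,0,0,0,0.76,1,-0.8,-0.7,0,0,0,0.76,1,-0.8,-0.7,0,0,0,0.76,1,-0.8,-0.7,0,0,0,0.76,1,-0.8,-0.7,0,0,0,0.76,1,-0.8,-0.7,0,0,0,0.76,1,-0.8,-0.7,0,0,0,0.76])

```text
time: 1.82
eef_pos: [486.1, 213.2, 243.0]
ee_rot: [-3.141, 0.0, 1.688]
ft_force: [0.3, 0.1, -0.1]
gripper_width: 85.2
finger_force: 0.0
```

Run:
```python
from h import *
print(pose()[0].round(1),pose()[1].as_euler('xyz',degrees=True).round(1),manip.get_obs()['joint_positions'].round(2))
c,K,w=cam('wrist');np.savez('w1.npz',c=c,K=K,w=w)
cv2.imwrite('pics/w1.png',cv2.resize(c[:,:,::-1],(800,600),interpolation=cv2.INTER_CUBIC))
```

```text
[486.1 213.2 243. ] [-180.     0.    96.7] [-0.7   0.43  0.36  1.76 -0.18  0.98 -0.15]
```

View pics/w1.png

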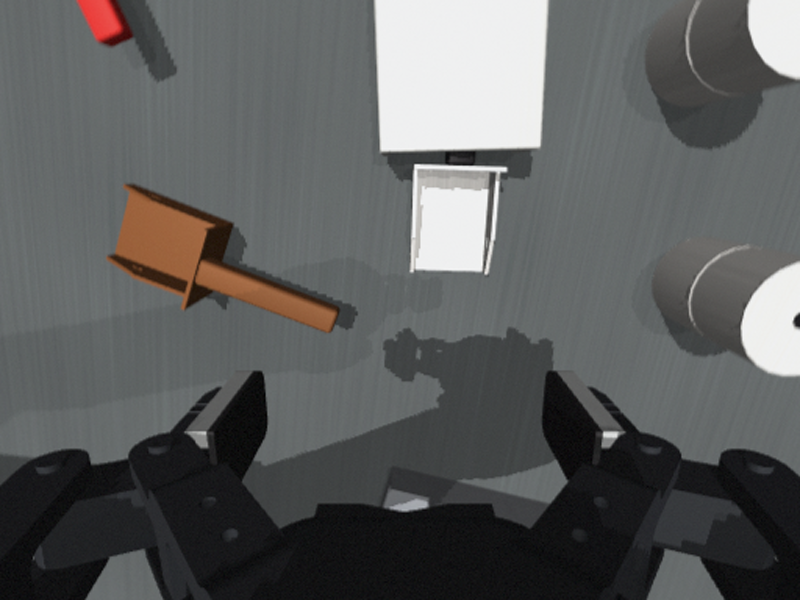

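The wrist view shows the aluminium bowl at (455,220), with its mouth corners at (412,272) and (488,274) and its back-wall top corners at (415,166) and (506,169). The black handle at (460,157) runs into the channel. The brown look-alike's handle end is at (335,320).

Run:
```python
from h import *
d=np.load('w1.npz');v=np.load('views.npz');W=(d['K'],d['w']);S=(v['sK'],v['sc']);T=(v['tK'],v['tc']);f=.64
g=lambda p,z:onz(*W,(p[0]*f,p[1]*f),z).round(1)
a,b=g((412,272),6),g((488,274),6);c,e=g((415,166),53),g((506,169),53)
print('mouth',a,b,np.linalg.norm(a-b),'back',c,e,np.linalg.norm(c-e))
mm,bb=(a+b)/2,(c+e)/2;print('len',np.linalg.norm((mm-bb)[:2]),'yaw',np.degrees(np.arctan2(*(mm-bb)[1::-1])))
print('ch edge',g((381,151),68),g((541,149),68),g((381,151),68)-g((541,149),68))
print('brown end',g((335,320),53))
# heights: second view
for n,p,q in(('mouthR',(488,274),(481,281)),('mouthL',(412,272),(455,272)),('backR',(506,169),(500,237)),('backL',(415,166),(473,229))):
  print(n,meet(ray(*W,(p[0]*f,p[1]*f)),ray(*S,(q[0]*f,q[1]*f))))
for n,P in(('brown',g((335,320),53)),): print(n)
```

```text
mouth [494.3 200.9   6. ] [557.7 206.6   6. ] 63.65571459028643 back [485.4 285.   53. ] [548.1 290.3  53. ] 62.923604473996924
len 84.40836747621645 yaw -83.70853233037187
ch edge [461.8 291.5  68. ] [565.5 304.9  68. ] [-103.7  -13.4    0. ]
brown end [439.1 167.3  53. ]
mouthR (array([558.16961641, 208.13857314,   9.94503924]), np.float64(3.0330891033106187))
mouthL (array([497.25662587, 200.34768105,  -3.02859854]), np.float64(5.847176283979394))
backR (array([545.25509369, 289.57780057,  64.41161536]), np.float64(1.1906969724950933))
backL (array([484.36386745, 284.43951305,  47.15398745]), np.float64(2.6152531252773237))
brown
```

Run:
```python
from h import *
print(rel((521.6,243.7,95),down(96.3)),rel((521.6,243.7,3),down(96.3)))
```

```text
[ 0.174  0.26   0.986 -0.001  0.     0.004] [ 1.740e-01  2.600e-01  1.599e+00 -1.000e-03  0.000e+00  4.000e-03]
```

Call:
servo_tool(motion=[1,0.174,0.26,0.6,0,0,0.004,1,0.174,0.26,0.6,0,0,0.004,1,0.174,0.26,0.6,0,0,0.004,1,0.174,0.26,0.986,0,0,0.004,1,0.174,0.26,0.986,0,0,0.004,1,0.174,0.26,0.986,0,0,0.004])

```text
time: 2.37
eef_pos: [518.5, 242.9, 90.7]
ee_rot: [-3.132, 0.003, 1.689]
ft_force: [-0.8, -0.4, 0.7]
gripper_width: 85.5
finger_force: 0.0
```

Run:
```python
from h import *
print(rel((521.6,243.7,3),down(96.3)))
```

```text
[ 0.005  0.027  0.585 -0.006  0.002  0.005]
```

Call:
servo_tool(motion=[1,0.005,0.01,0.2,0,0,0.004,1,0.005,0.01,0.4,0,0,0.004,1,0.005,0.01,0.55,0,0,0.004,1,0.005,0.01,0.59,0,0,0.004,1,0.005,0.01,0.59,0,0,0.004,1,0.005,0.01,0.59,0,0,0.004])

```text
time: 2.87
eef_pos: [524.6, 245.2, 8.4]
ee_rot: [3.139, -0.001, 1.681]
ft_force: [-0.1, -0.2, -0.1]
gripper_width: 85.8
finger_force: 0.0
```

Call:
servo_tool(motion=[-1,0,0,0,0,0,0,-1,0,0,0,0,0,0,-1,0,0,0,0,0,0,-1,0,0,0,0,0,0,-1,0,0,0,0,0,0,-1,0,0,0,0,0,0])

```text
time: 3.37
eef_pos: [524.6, 245.4, 9.2]
ee_rot: [3.138, -0.001, 1.681]
ft_force: [-1.1, 0.5, 5.8]
gripper_width: 62.4
finger_force: 67.1
```

Call:
servo_tool(motion=[-1,0,0,-0.02,0,0,0,-1,-0.15,0,-0.025,0,0,0,-1,-0.3,0,-0.025,0,0,0,-1,-0.45,0,-0.025,0,0,0,-1,-0.6,0,-0.025,0,0,0,-1,-0.75,0,-0.025,0,0,0,-1,-0.9,0,-0.025,0,0,0,-1,-1,0,-0.025,0,0,0,-1,-1,0,-0.025,0,0,0])

```text
time: 4.12
eef_pos: [540.8, 90.0, 11.5]
ee_rot: [3.14, 0.004, 1.673]
ft_force: [-0.5, -0.4, -1.3]
gripper_width: 62.7
finger_force: 66.2
```

Run:
```python
from h import *
o=manip.get_obs();print(o['eef_pos'],o['ft_force'],o['gripper_width'],o['finger_force'])
c,K,w=cam('wrist');np.savez('w2.npz',c=c,K=K,w=w)
s=cam('scene')[0]
cv2.imwrite('pics/w2.png',np.hstack([cv2.resize(c[:,:,::-1],(400,300)),cv2.resize(s[60:300,150:470,::-1],(400,300))]))
```

```text
[540.77431594  89.98225666  11.48347853] [-0.46739122 -0.35423519 -1.33865573] 62.717280026816425 66.23320698738098
```

View pics/w2.png

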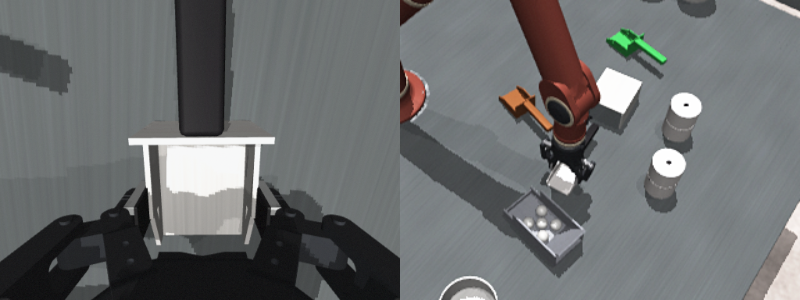

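The left half (wrist view) shows the scoop held by its bowl at (200,185), with the handle fully out, running up from (200,130). The right half (scene view) shows it clear of the channel. I set it down and release it.

Call:
servo_tool(motion=[-1,0,0,0.015,0,0,0,-1,0,0,0.027,0,0,0,-1,0,0,0.027,0,0,0,1,0,0,0.027,0,0,0,1,0,0,0.027,0,0,0,1,0,0,0.027,0,0,0,1,0,0,0.027,0,0,0,1,0,0,0.027,0,0,0,1,0,0,0.027,0,0,0,1,0,0,0.027,0,0,0])

```text
time: 5.05
eef_pos: [539.7, 95.8, 6.4]
ee_rot: [-3.141, 0.0, 1.681]
ft_force: [-0.3, 0.5, -0.0]
gripper_width: 85.5
finger_force: 0.0
```

Call:
servo_tool(motion=[1,0,0,-0.2,0,0,0,1,0,0,-0.5,0,0,0,1,0,0,-0.75,0,0,0,1,0,0,-1,0,0,0,1,0,0,-1,0,0,0,1,0,0,-1,0,0,0,1,0,0,-1,0,0,0])

```text
time: 5.63
eef_pos: [539.1, 95.8, 156.2]
ee_rot: [-3.14, -0.0, 1.681]
ft_force: [-0.6, 0.5, -0.1]
gripper_width: 85.9
finger_force: 0.0
```

Call:
servo_tool(motion=[1,0.25,0,0,0,0,0,1,0.5,0,0,0,0,0,1,0.65,0,0,0,0,0,1,0.65,0,0,0,0,0,1,0.65,0,0,0,0,0])

```text
time: 6.05
eef_pos: [527.3, 194.3, 154.2]
ee_rot: [-3.137, 0.001, 1.685]
ft_force: [-0.6, -1.4, 0.1]
gripper_width: 85.6
finger_force: 0.0
```

Run:
```python
from h import *
o=manip.get_obs();print(o['eef_pos'],o['ee_rot'])
c,K,w=cam('wrist');np.savez('w3.npz',c=c,K=K,w=w)
s,K2,w2=cam('top');np.savez('t3.npz',c=s,K=K2,w=w2)
cv2.imwrite('pics/w3.png',np.hstack([cv2.resize(c[:,:,::-1],(400,300)),cv2.resize(s[120:240,250:410,::-1],(400,300))]))
```

```text
[527.28210427 194.33220722 154.24975062] [-3.13692090e+00  7.08714634e-04  1.68470129e+00]
```

View pics/w3.png

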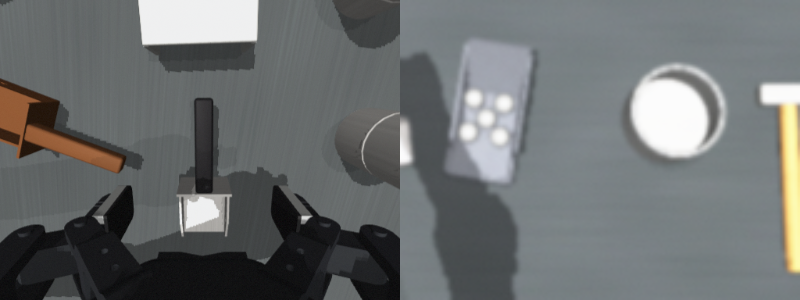

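The wrist view shows the scoop flat and free, with its handle running from (204,98) to (204,190) on the 400-wide picture. The top crop shows the bin at (490,110) with five balls, and the tub at (678,110).

Run:
```python
from h import *
d=np.load('w3.npz');W=(d['K'],d['w']);f=1.28
g=lambda p,z:onz(*W,(p[0]*f,p[1]*f),z)
a,b=g((204,98),53),g((205,180),53)
L=g((195,140),53),g((213.5,140),53)
print(a,b,np.linalg.norm(L[0]-L[1]),(L[0]+L[1])/2)
e,h=g((178,177),53),g((232,177),53);m=(e+h)/2;print('back',e,h,m,np.linalg.norm(a-m))
x=m-a;yaw=np.degrees(np.arctan2(x[1],x[0]));u=x/np.linalg.norm(x);print(yaw,'grip',a+u*54,m-u*54)
q=m-u*54
# independent height: handle end from top view, ray-plane intersect near
v=np.load('t3.npz');
P=(a+u*54+q)/2;print(P)
for z in(120,24): print(rel((P[0],P[1],z),down(yaw+180)))
# bin & tub in the top view
for n,p in(('tubc',(678,110)),): print(n,onz(v['K'],v['w'],(250+p[0]*0-0+ (p[0]-400)*.4,120+p[1]*.4),70))
```

```text
[522.66706389 249.40359695  53.        ] [534.23123427 159.37524105  53.        ] 19.978195518290242 [528.03011584 205.41702842  53.        ]
back [503.51755729 159.505501    53.        ] [564.06982292 166.47487762  53.        ] [533.7936901  162.99018931  53.        ] 87.12679743402892
-82.6629415636105 grip [529.56319497 195.84574621  53.        ] [526.89755902 216.54804005  53.        ]
[528.230377   206.19689313  53.        ]
[ 0.102  0.01   0.234 -0.002  0.001 -0.013]
[ 0.103  0.012  0.874 -0.002  0.001 -0.013]
tubc [ 580.14952561 -301.09605214   70.        ]
```

Run:
```python
from h import *
print(rel((529,193.5,24),down(97)))
```

```text
[ 0.019  0.008  0.874 -0.002  0.001 -0.009]
```

Call:
servo_tool(motion=[1,0.02,0.01,0.25,0,0,-0.01,1,0.02,0.01,0.5,0,0,-0.01,1,0.02,0.01,0.75,0,0,-0.01,1,0.02,0.01,0.87,0,0,-0.01,1,0.02,0.01,0.87,0,0,-0.01,1,0.02,0.01,0.87,0,0,-0.01,-1,0.02,0.01,0.87,0,0,-0.01,-1,0.02,0.01,0.87,0,0,-0.01,-1,0.02,0.01,0.87,0,0,-0.01,-1,0.02,0.01,0.87,0,0,-0.01])

```text
time: 6.98
eef_pos: [531.1, 196.1, 27.5]
ee_rot: [3.139, -0.001, 1.696]
ft_force: [-0.7, 0.4, -0.5]
gripper_width: 39.0
finger_force: 0.0
```

Call:
servo_tool(motion=[-1,0,0,0,0,0,0,-1,0,0,0,0,0,0,-1,0,0,0,0,0,0,-1,0,0,0,0,0,0,-1,0,0,0,0,0,0,-1,0,0,0,0,0,0])

```text
time: 7.48
eef_pos: [530.5, 196.2, 26.6]
ee_rot: [3.141, -0.001, 1.697]
ft_force: [-1.4, 0.9, 5.8]
gripper_width: 18.9
finger_force: 60.9
```

Call:
servo_tool(motion=[-1,0,0,-0.1,0,0,0,-1,0,0,-0.25,0,0,0,-1,0,0,-0.45,0,0,0,-1,0,0,-0.65,0,0,0,-1,0,0,-0.8,0,0,0,-1,0,0,-0.8,0,0,0,-1,0,0,-0.8,0,0,0,-1,0,0,-0.8,0,0,0])

```text
time: 8.15
eef_pos: [529.0, 195.6, 144.7]
ee_rot: [-3.138, 0.001, 1.696]
ft_force: [0.5, 0.4, -3.2]
gripper_width: 19.1
finger_force: 60.1
```

Run:
```python
from h import *
o=manip.get_obs();print(o['eef_pos'],o['ee_rot'],o['joint_positions'].round(2))
c,K,w=cam('wrist');np.savez('w4.npz',c=c,K=K,w=w)
# bin edges from the top view, before the arm shadow
v=np.load('views.npz')['t']
b=cv2.resize(v[120:240,250:410,::-1],(400,300),interpolation=cv2.INTER_CUBIC)
cv2.imwrite('pics/w4.png',np.hstack([cv2.resize(c[:,:,::-1],(400,300)),b]))
```

```text
[529.02680165 195.56352568 144.6650194 ] [-3.13847194e+00  5.45927580e-04  1.69616976e+00] [-0.57  0.6   0.28  1.78 -0.22  0.79 -0.06]
```

View pics/w4.png

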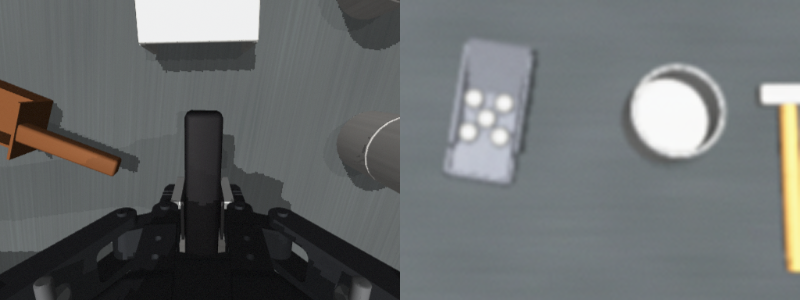

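The scoop is held by its handle, at (204,160) in the left picture. I move past the bin so the wrist camera can measure it.

Call:
servo_tool(motion=[-1,-0.25,0,-0.2,0,0,0,-1,-0.5,0,-0.37,0,0,0,-1,-0.75,0,-0.37,0,0,0,-1,-1,0,-0.37,0,0,0])

```text
time: 8.53
eef_pos: [549.6, 46.5, 201.9]
ee_rot: [3.14, -0.0, 1.699]
ft_force: [1.7, -1.1, -1.4]
gripper_width: 18.7
finger_force: 60.1
```

Call:
servo_tool(motion=[-1,-0.25,0,0,0,0,0,-1,-0.5,0,0,0,0,0,-1,-0.75,0,0,0,0,0,-1,-1,0,0,0,0,0])

```text
time: 8.87
eef_pos: [566.6, -103.1, 199.5]
ee_rot: [-3.138, -0.001, 1.696]
ft_force: [1.4, 0.1, -1.0]
gripper_width: 18.9
finger_force: 60.0
```

Call:
servo_tool(motion=[-1,-0.25,0,0,0,0,0,-1,-0.3,0,0,0,0,0,-1,-0.3,0,0,0,0,0,-1,-0.3,0,0,0,0,0])

```text
time: 9.2
eef_pos: [572.3, -146.2, 199.6]
ee_rot: [-3.138, -0.002, 1.695]
ft_force: [0.2, 0.9, -1.7]
gripper_width: 18.9
finger_force: 60.0
```

Run:
```python
from h import *
o=manip.get_obs();print(o['eef_pos'],o['ee_rot'],o['joint_positions'].round(2))
c,K,w=cam('wrist');np.savez('w5.npz',c=c,K=K,w=w)
cv2.imwrite('pics/w5.png',cv2.resize(c[:,:,::-1],(800,600),interpolation=cv2.INTER_CUBIC))
```

```text
[ 572.32456416 -146.19814119  199.6414091 ] [-3.13788963e+00 -1.98357195e-03  1.69451484e+00] [ 0.03  0.57  0.3   1.65 -0.19  0.96  0.52]
```

View pics/w5.png

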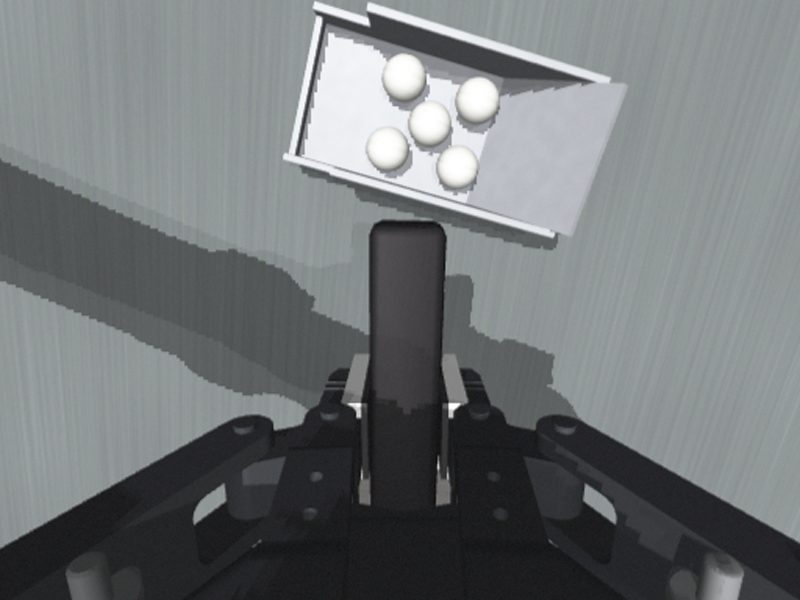

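The wrist view shows the bin with its front corners at (315,4) and (286,155), the slope foot from (503,78) to (468,203), and the slope top from (626,84) to (572,235). The balls are at (404,77), (477,100), (429,123), (387,148) and (457,166).

Run:
```python
from h import *
d=np.load('w5.npz');W=(d['K'],d['w']);f=.64
g=lambda p,z:onz(*W,(p[0]*f,p[1]*f),z)
F=g((315,4),34),g((286,155),34);B=g((626,84),74),g((572,235),74);J=g((503,78),10),g((468,203),10)
for n,(a,b) in dict(F=F,B=B,J=J).items(): print(n,a.round(1),b.round(1),np.linalg.norm(a-b).round(1))
m=[(a+b)/2 for a,b in(F,B,J)]
x=(m[1]-m[0])[:2];print('len',np.linalg.norm(x),'yaw',np.degrees(np.arctan2(x[1],x[0])))
u=x/np.linalg.norm(x)
for q,dx in zip(m,(-79,99,45)): print('origin',(q[:2]-u*dx).round(1))
o=np.mean([q[:2]-u*dx for q,dx in zip(m,(-79,99,45))],0);print(o)
n=np.array([-u[1],u[0]])
for p in((404,77),(477,100),(429,123),(387,148),(457,166)):
  P=g(p,24);r=P[:2]-o;print('ball',P.round(1),'in bin',(r@u).round(1),(r@n).round(1))
# tub circle from first views
v=np.load('views.npz')
a,e=meet(ray(v['tK'],v['tc'],(250+277*.4+.0,120+110*.4)),ray(v['sK'],v['sc'],(320*f,477*f)));print('tub',a,e)
print(onz(v['sK'],v['sc'],(320*f,477*f),70),onz(v['tK'],v['tc'],(250+277*.4,120+110*.4),70))
```

```text
F [499.8   9.1  34. ] [487.6 -77.9  34. ] 87.9
B [675.5 -19.9  74. ] [ 664.4 -102.2   74. ] 83.1
J [620.8 -11.8  10. ] [610.7 -94.3  10. ] 83.2
len 178.2200453917558 yaw -8.597561994026043
origin [571.8 -46.2]
origin [572.1 -46.2]
origin [571.3 -46.3]
[571.71280313 -46.25750108]
ball [556.4 -21.7  24. ] in bin -18.8 22.0
ball [604.3 -29.4  24. ] in bin 29.7 21.5
ball [575.8 -46.8  24. ] in bin 4.1 0.1
ball [550.6 -65.4  24. ] in bin -18.1 -22.1
ball [597.8 -71.   24. ] in bin 29.4 -20.5
tub [ 582.56042259 -301.52649388   61.06445545] 1.7934259030921949
[ 585.62534643 -302.01168497   70.        ] [ 580.1244822  -299.75486279   70.        ]
```

```bash
cat >> h.py <<'E'
BIN=np.array([571.7,-46.3,0]);BY=-8.3;L=98.5;H=26.6
def tcp(tip,yaw,th):
    Rs=R.from_euler('z',yaw,degrees=True)*R.from_euler('y',-th,degrees=True)
    return np.array(tip)+Rs.apply([-42-L,0,H]),Rs*R.from_euler('y',180,degrees=True)
def bintip(x,h,y=0): return BIN+R.from_euler('z',BY,degrees=True).apply([x,y,10+h])
def plan(rows):
    for x,h,th in rows:
        P,Q=tcp(bintip(x,h),BY,th); print((x,h,th),rel(P,Q))
E
python3 - <<'E'
from h import *
d=np.load('w5.npz');f=.64
p=np.array([572.32,-146.2,199.64]);r=R.from_euler('xyz',[-3.1379,-.00198,1.6945])
for row in(220,226):
  e=onz(d['K'],d['w'],(407*f,row*f),199.64+26.4);print('handle end in tool',r.inv().apply(e-p))
plan([(-45,90,-26)]);print(tcp(bintip(-45,90),BY,-26)[0])
E
```

```text
handle end in tool [ 55.40181794   0.7577192  -26.29333326]
handle end in tool [ 53.91836884   0.75889875 -26.29627487]
(-45, 90, -26) [ 0.936 -0.949  0.101  0.187  0.244 -0.812]
[413.75200141 -23.25787893 185.49906776]
```

Call:
servo_tool(motion=[-1,0.2,-0.2,0,0.02,0.02,-0.08,-1,0.4,-0.4,0.03,0.04,0.05,-0.16,-1,0.6,-0.6,0.05,0.06,0.07,-0.24,-1,0.7,-0.7,0.07,0.08,0.1,-0.32,-1,0.8,-0.8,0.1,0.09,0.12,-0.4,-1,0.9,-0.9,0.1,0.11,0.15,-0.48,-1,0.92,-0.93,0.1,0.13,0.17,-0.56,-1,0.92,-0.95,0.1,0.15,0.2,-0.64,-1,0.92,-0.95,0.1,0.17,0.22,-0.72,-1,0.92,-0.95,0.1,0.187,0.244,-0.8])

```text
time: 10.08
eef_pos: [414.4, -25.5, 186.5]
ee_rot: [-3.116, -0.425, 2.884]
ft_force: [-0.1, 0.1, -2.0]
gripper_width: 19.1
finger_force: 60.1
```

```bash
sed -i 's/L=98.5/L=96/' h.py
python3 - <<'E'
from h import *
o=manip.get_obs();print(o['joint_positions'].round(2),o['gripper_width'])
plan([(-45,90,-26),(-46,30,-26),(-46,5,-26)])
E
```

```text
[ 0.09  0.53 -0.06  1.83 -0.04  1.2   1.37] 19.146279825065825
(-45, 90, -26) [-0.012  0.015  0.01   0.014  0.018 -0.065]
(-46, 30, -26) [-0.171  0.024  0.377  0.014  0.018 -0.065]
(-46, 5, -26) [-0.239  0.028  0.529  0.014  0.018 -0.065]
```

Call:
servo_tool(motion=[-1,-0.01,0.01,0.15,0,0,-0.012,-1,-0.01,0.01,0.15,0,0,-0.012,-1,-0.01,0.01,0.15,0,0,-0.012,-1,-0.01,0.01,0.15,0,0,-0.012,-1,-0.01,0.01,0.15,0,0,-0.012])

```text
time: 10.5
eef_pos: [407.9, -24.0, 166.1]
ee_rot: [-3.122, -0.421, 2.895]
ft_force: [0.2, -0.4, -0.7]
gripper_width: 18.8
finger_force: 60.0
```

Run:
```python
from h import *
plan([(-46,60,-26),(-46,30,-26),(-46,5,-26)])
p,r=pose();Rs=r*R.from_euler('y',-180,degrees=True)
c,K,w=cam('scene')
im=np.ascontiguousarray(cv2.resize(c[:,:,::-1],None,fx=4,fy=4,interpolation=cv2.INTER_CUBIC))
for q in[(42,32,0),(42,-32,0),(-42,32,53),(-42,-32,53),(-42,32,0),(12,32,30),(12,-32,30)]:
  u=proj(K,w,p+Rs.apply(np.array(q)-[-L,0,H]));cv2.circle(im,(int(u[0]*4+2),int(u[1]*4+2)),5,(0,0,255),1)
cv2.imwrite('pics/s6.png',im[640:1240,740:1540])
```

```text
(-46, 60, -26) [-0.073  0.016  0.053  0.015  0.02  -0.059]
(-46, 30, -26) [-0.155  0.02   0.235  0.015  0.02  -0.059]
(-46, 5, -26) [-0.223  0.023  0.387  0.015  0.02  -0.059]
```

View pics/s6.png

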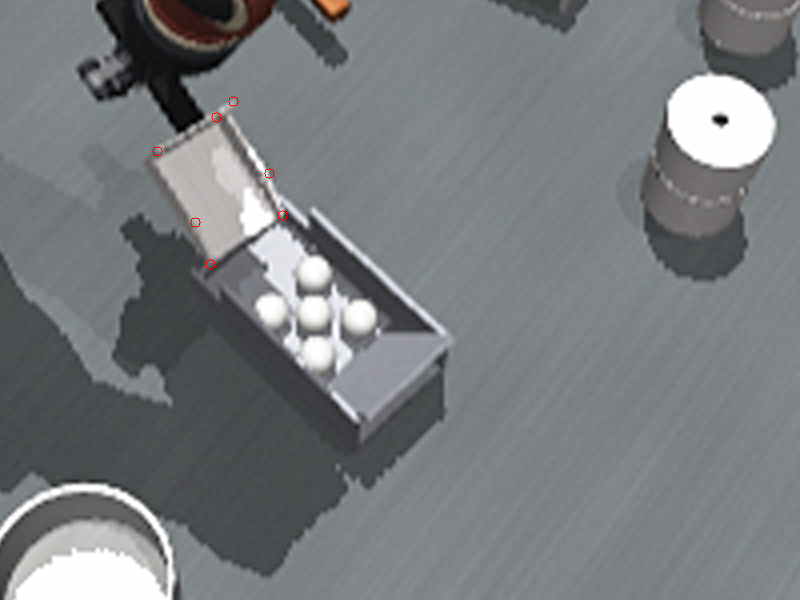

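The scene crop shows the scoop where the projection puts it, with mouth corners at (211,264) and (282,214), in front of the five balls around (315,313). I correct the yaw, then go down behind the lip.

Call:
servo_tool(motion=[-1,-0.075,0.016,0.06,0.015,0.02,-0.06,-1,-0.075,0.016,0.06,0.015,0.02,-0.06,-1,-0.1,0.017,0.12,0.015,0.02,-0.06,-1,-0.13,0.019,0.18,0.015,0.02,-0.06,-1,-0.155,0.02,0.235,0.015,0.02,-0.06,-1,-0.155,0.02,0.235,0.015,0.02,-0.06,-1,-0.155,0.02,0.235,0.015,0.02,-0.06])

```text
time: 11.13
eef_pos: [413.7, -23.8, 123.3]
ee_rot: [3.141, -0.457, 2.998]
ft_force: [-0.5, 0.8, -0.9]
gripper_width: 19.0
finger_force: 60.0
```

Run:
```python
from h import *
plan([(-46,30,-26),(-46,15,-26),(-46,2,-26),(-46,1,-26)])
```

```text
(-46, 30, -26) [-0.004  0.003 -0.01   0.    -0.002  0.   ]
(-46, 15, -26) [-0.048  0.003  0.08   0.    -0.002  0.   ]
(-46, 2, -26) [-0.087  0.003  0.158  0.    -0.002  0.   ]
(-46, 1, -26) [-0.089  0.003  0.164  0.    -0.002  0.   ]
```

Call:
servo_tool(motion=[-1,-0.025,0,0.04,0,0,0,-1,-0.048,0,0.08,0,0,0,-1,-0.07,0.002,0.12,0,0,0,-1,-0.087,0.003,0.158,0,0,0,-1,-0.087,0.003,0.158,0,0,0,-1,-0.087,0.003,0.158,0,0,0])

```text
time: 11.63
eef_pos: [415.5, -23.3, 96.3]
ee_rot: [3.14, -0.457, 2.999]
ft_force: [-0.7, -0.6, -1.7]
gripper_width: 19.3
finger_force: 60.1
```

Run:
```python
from h import *
plan([(-46,2,-26),(-38,2,-23),(-30,2,-20),(-20,2,-17.5),(-10,2,-15),(0,2,-13),(8,2,-11.5),(14,1.5,-8),(20,1,-4),(26,1,-1),(32,1,0),(38,1,0)])
```

```text
(-46, 2, -26) [ 0.003 -0.001  0.001  0.    -0.002  0.001]
(-38, 2, -23) [-0.037 -0.002  0.026  0.    -0.035  0.001]
(-30, 2, -20) [-0.079 -0.002  0.051  0.    -0.068  0.001]
(-20, 2, -17.5) [-0.137 -0.002  0.062  0.    -0.096  0.001]
(-10, 2, -15) [-0.196 -0.002  0.074  0.    -0.124  0.001]
(0, 2, -13) [-0.256 -0.002  0.077  0.    -0.146  0.001]
(8, 2, -11.5) [-0.305 -0.002  0.078  0.    -0.163  0.001]
(14, 1.5, -8) [-0.348 -0.002  0.121  0.    -0.202  0.001]
(20, 1, -4) [-0.396 -0.002  0.17   0.    -0.246  0.001]
(26, 1, -1) [-0.443 -0.002  0.201  0.    -0.28   0.001]
(32, 1, 0) [-0.483 -0.002  0.199  0.    -0.291  0.001]
(38, 1, 0) [-0.519 -0.002  0.181  0.    -0.291  0.001]
```

Call:
servo_tool(motion=[-1,-0.02,0,0.013,0,-0.017,0,-1,-0.037,0,0.026,0,-0.035,0,-1,-0.058,0,0.038,0,-0.052,0,-1,-0.079,0,0.051,0,-0.068,0,-1,-0.108,0,0.056,0,-0.082,0,-1,-0.137,0,0.062,0,-0.096,0,-1,-0.166,0,0.068,0,-0.11,0,-1,-0.196,0,0.074,0,-0.124,0,-1,-0.226,0,0.076,0,-0.135,0,-1,-0.256,0,0.077,0,-0.146,0])

```text
time: 12.47
eef_pos: [444.2, -27.6, 69.4]
ee_rot: [3.141, -0.227, 2.998]
ft_force: [-1.1, -0.6, -1.9]
gripper_width: 18.9
finger_force: 60.1
```

Run:
```python
from h import *
plan([(0,2,-13),(8,2,-11.5),(14,2,-8),(20,1,-4),(26,1,-1),(32,1,0),(38,1,0),(42,1,0)])
```

```text
(0, 2, -13) [-0.003 -0.001  0.003  0.    -0.     0.001]
(8, 2, -11.5) [-0.051 -0.001  0.015  0.    -0.017  0.001]
(14, 2, -8) [-0.082 -0.001  0.062  0.    -0.056  0.001]
(20, 1, -4) [-0.118 -0.001  0.125  0.    -0.1    0.001]
(26, 1, -1) [-0.157 -0.001  0.165  0.    -0.133  0.001]
(32, 1, 0) [-0.196 -0.001  0.173  0.    -0.145  0.001]
(38, 1, 0) [-0.235 -0.001  0.164  0.    -0.145  0.001]
(42, 1, 0) [-0.261 -0.001  0.158  0.    -0.145  0.001]
```

Call:
servo_tool(motion=[-1,-0.025,0,0.008,0,-0.008,0,-1,-0.051,0,0.015,0,-0.017,0,-1,-0.066,0,0.038,0,-0.037,0,-1,-0.082,0,0.062,0,-0.056,0,-1,-0.1,0,0.093,0,-0.078,0,-1,-0.118,0,0.125,0,-0.1,0,-1,-0.138,0,0.145,0,-0.117,0,-1,-0.157,0,0.165,0,-0.133,0,-1,-0.177,0,0.17,0,-0.14,0,-1,-0.196,0,0.173,0,-0.145,0])

```text
time: 13.3
eef_pos: [459.9, -30.0, 36.8]
ee_rot: [-3.141, -0.014, 2.999]
ft_force: [-16.0, 3.2, 19.7]
gripper_width: 18.9
finger_force: 62.7
```

Run:
```python
from h import *
plan([(32,1,0),(38,1,0),(42,1,0),(43,3,2),(48,8,5),(55,15,8),(62,23,11),(68,30,14),(74,38,16),(80,46,18),(90,60,20)])
c,K,w=cam('scene');print(c.shape)
hsv=cv2.cvtColor(c,cv2.COLOR_RGB2GRAY)
cv2.imwrite('pics/s7.png',np.ascontiguousarray(cv2.resize(c[180:290,200:330,::-1],None,fx=5,fy=5,interpolation=cv2.INTER_CUBIC)))
```

```text
(32, 1, 0) [-0.047 -0.    -0.006 -0.    -0.009  0.002]
(38, 1, 0) [-0.087 -0.    -0.007 -0.    -0.009  0.002]
(42, 1, 0) [-0.113 -0.    -0.007 -0.    -0.009  0.002]
(43, 3, 2) [-0.115 -0.     0.012 -0.    -0.031  0.002]
(48, 8, 5) [-0.142 -0.     0.027 -0.    -0.064  0.002]
(55, 15, 8) [-0.185 -0.001  0.029 -0.    -0.098  0.002]
(62, 23, 11) [-0.23  -0.001  0.024 -0.    -0.131  0.002]
(68, 30, 14) [-0.271 -0.001  0.025 -0.    -0.164  0.002]
(74, 38, 16) [-0.314 -0.001  0.004 -0.    -0.187  0.002]
(80, 46, 18) [-0.357 -0.001 -0.017 -0.    -0.209  0.002]
(90, 60, 20) [-0.427 -0.001 -0.079 -0.    -0.231  0.002]
(384, 512, 3)
```

View pics/s7.png

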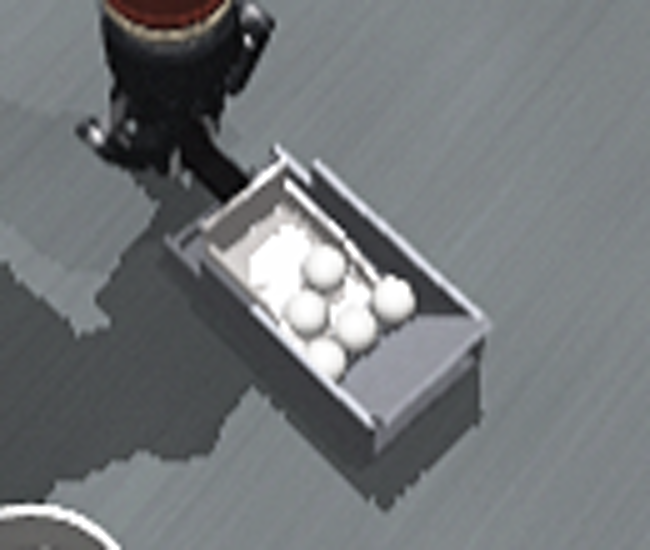

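Run:
```python
from h import *
v=np.load('views.npz');S=(v['sK'],v['sc'])
Rb=R.from_euler('z',-BY,degrees=True)
for p in((325,268),(307,312),(355,328),(325,357),(393,300)):
  print(p,[Rb.apply(onz(*S,(200+p[0]/5,180+p[1]/5),z)-BIN).round(1)[:2] for z in(24,27)])
p,r=pose();Rs=r*R.from_euler('y',-180,degrees=True);print('tip',Rb.apply(p+Rs.apply([42+L,0,-H])-BIN),manip.get_obs()['ft_force'])
```

```text
(325, 268) [array([-2.9, 14.7]), array([-1.9, 13.7])]
(307, 312) [array([ 10. , -12.2]), array([ 11. , -13.1])]
(355, 328) [array([36.3,  1. ]), array([37.2,  0. ])]
(325, 357) [array([ 37.3, -24. ]), array([ 38.1, -24.9])]
(393, 300) [array([39. , 29.3]), array([39.9, 28.2])]
tip [24.73875735  0.29272282  8.50956714] [-11.73662869   0.95908585  10.47481213]
```

The crop shows two balls in the bowl at (325,268) and (307,312). Three more sit in a row against the slope at (325,357), (355,328) and (393,300), jamming the mouth. I try easing the scoop up a little with a small wiggle.

Call:
servo_tool(motion=[-1,0.06,0,-0.02,0,0,0,-1,0.06,0.03,-0.02,0,0,0,-1,0.03,0.03,-0.015,0,0,0,-1,0,0.03,-0.012,0,0,0,-1,0,0,-0.012,0,0,0,-1,0,-0.03,-0.012,0,0,0,-1,-0.02,-0.03,-0.012,0,0,0,-1,-0.03,0,-0.012,0,0,0,-1,-0.04,0.02,-0.012,0,0,0,-1,-0.05,0,-0.012,0,0,0])

```text
time: 14.18
eef_pos: [470.6, -29.8, 38.5]
ee_rot: [3.14, -0.008, 3.001]
ft_force: [-2.8, 2.8, -1.1]
gripper_width: 19.1
finger_force: 60.0
```

```bash
cat > look.py <<'E'
from h import *
v=np.load('views.npz');S=(v['sK'],v['sc']);Rb=R.from_euler('z',-BY,degrees=True)
p,r=pose();Rs=r*R.from_euler('y',-180,degrees=True);print('tip',Rb.apply(p+Rs.apply([42+L,0,-H])-BIN).round(1),manip.get_obs()['ft_force'].round(1))
c=cam('scene')[0]
g=cv2.resize(cv2.cvtColor(c,cv2.COLOR_RGB2GRAY)[170:300,190:330],None,fx=4,fy=4,interpolation=cv2.INTER_CUBIC)
cc=cv2.HoughCircles(cv2.GaussianBlur(g,(5,5),0),cv2.HOUGH_GRADIENT,1,26,param1=120,param2=13,minRadius=14,maxRadius=20)
for x,y,q in ([] if cc is None else cc[0]):
  P=Rb.apply(onz(*S,(190+x/4,170+y/4),26)-BIN)
  if abs(P[1])<60 and -90<P[0]<110: print('circle',(x,y,q),P[:2].round(1))
cv2.imwrite('pics/last.png',cv2.cvtColor(g,cv2.COLOR_GRAY2BGR))
E
python3 look.py
```

```text
tip [35.3  2.4 10.8] [-2.8  2.8 -1.1]
circle (np.float32(359.5), np.float32(278.5), np.float32(15.8)) [41.3 32.1]
circle (np.float32(297.5), np.float32(292.5), np.float32(19.4)) [18.2 -8.2]
circle (np.float32(303.5), np.float32(329.5), np.float32(17.2)) [ 41.7 -24.8]
circle (np.float32(332.5), np.float32(305.5), np.float32(17.1)) [42.8  3.1]
circle (np.float32(300.5), np.float32(253.5), np.float32(17.2)) [-2.5 14.8]
circle (np.float32(337.5), np.float32(226.5), np.float32(18.2)) [ 0.6 49.9]
```

Call:
servo_tool(motion=[-1,-0.01,-0.02,0,0,0,0,-1,-0.02,-0.02,0,0,0,0,-1,-0.03,0,0,0,0,0,-1,-0.04,0.02,0,0,0,0,-1,-0.05,0,0,0,0,0,-1,-0.05,0,0,0,0,0])

```text
time: 14.73
eef_pos: [480.8, -31.6, 39.2]
ee_rot: [3.14, -0.002, 3.001]
ft_force: [-4.5, 2.3, 0.3]
gripper_width: 18.8
finger_force: 60.2
```

```bash
python3 look.py; python3 -c "
from h import *
plan([(43,3,2),(48,8,5),(55,15,8),(62,23,11),(68,30,14),(74,38,16),(80,46,18),(90,60,20)])"
```

```text
tip [45.9  2.1 12.3] [-4.5  2.3  0.3]
circle (np.float32(315.5), np.float32(259.5), np.float32(15.8)) [ 8.5 19.5]
circle (np.float32(365.5), np.float32(280.5), np.float32(17.1)) [45.4 34.1]
circle (np.float32(307.5), np.float32(332.5), np.float32(19.4)) [ 45.3 -24.4]
circle (np.float32(338.5), np.float32(306.5), np.float32(16.1)) [46.3  5.7]
(43, 3, 2) [ 0.025 -0.01   0.03   0.001 -0.023  0.003]
(48, 8, 5) [-0.002 -0.01   0.045  0.001 -0.057  0.003]
(55, 15, 8) [-0.045 -0.011  0.047  0.001 -0.09   0.003]
(62, 23, 11) [-0.09  -0.011  0.043  0.002 -0.123  0.003]
(68, 30, 14) [-0.132 -0.011  0.045  0.002 -0.157  0.003]
(74, 38, 16) [-0.174 -0.011  0.024  0.002 -0.179  0.003]
(80, 46, 18) [-0.217 -0.011  0.003  0.002 -0.201  0.002]
(90, 60, 20) [-0.288 -0.011 -0.058  0.002 -0.223  0.002]
```

View pics/last.png

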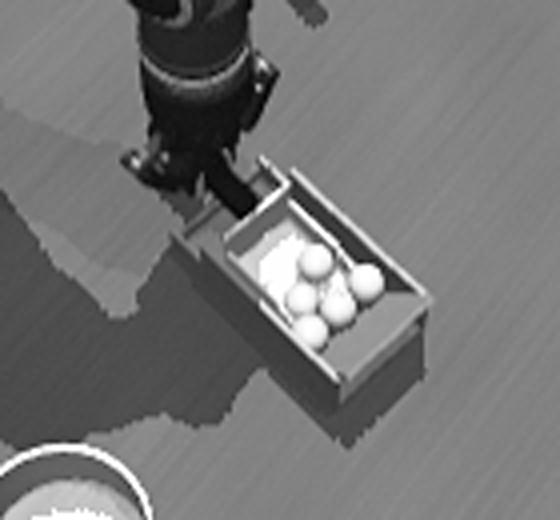

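The gray scene crop shows the bowl under the balls. Two are inside at (315,260) and (303,298), two are over the mouth at (338,306) and (308,332), and the right-hand one is at (365,281) beside the cheek. I now pitch up along the slope.

Call:
servo_tool(motion=[-1,0.01,0,0.015,0,-0.02,0,-1,0,0,0.03,0,-0.045,0,-1,-0.015,-0.005,0.045,0,-0.07,0,-1,-0.045,-0.01,0.047,0,-0.09,0,-1,-0.065,-0.01,0.045,0,-0.107,0,-1,-0.09,-0.01,0.043,0,-0.123,0,-1,-0.11,-0.01,0.044,0,-0.14,0,-1,-0.132,-0.01,0.045,0,-0.157,0,-1,-0.15,-0.01,0.035,0,-0.17,0,-1,-0.174,-0.01,0.024,0,-0.18,0])

```text
time: 15.62
eef_pos: [513.0, -37.7, 43.7]
ee_rot: [-3.141, 0.268, 2.999]
ft_force: [-6.0, 0.3, -0.9]
gripper_width: 18.7
finger_force: 60.0
```

```bash
python3 look.py; python3 -c "
from h import *
plan([(74,38,16),(80,46,18),(86,56,20),(88,75,22),(88,120,24)])"
```

```text
tip [80.8  0.3 54.5] [-6.   0.3 -0.9]
circle (np.float32(285.5), np.float32(272.5), np.float32(16.1)) [ 0.9 -3.6]
circle (np.float32(333.5), np.float32(311.5), np.float32(16.0)) [46.6  0.4]
circle (np.float32(361.5), np.float32(281.5), np.float32(17.2)) [43.9 31.5]
circle (np.float32(324.5), np.float32(278.5), np.float32(18.2)) [23.8 13.7]
circle (np.float32(312.5), np.float32(247.5), np.float32(16.0)) [ 0.1 24.6]
circle (np.float32(366.5), np.float32(351.5), np.float32(19.4)) [84.3 -4. ]
(74, 38, 16) [ 0.065 -0.001  0.043  0.    -0.006  0.001]
(80, 46, 18) [ 0.018 -0.001  0.035  0.    -0.028  0.001]
(86, 56, 20) [-0.034 -0.001  0.014  0.    -0.05   0.001]
(88, 75, 22) [-0.078 -0.001 -0.072  0.    -0.073  0.001]
(88, 120, 24) [-0.156 -0.001 -0.329  0.    -0.095  0.001]
```

Call:
servo_tool(motion=[-1,0,0,0.015,0,-0.025,0,-1,-0.014,0,0.005,0,-0.05,0,-1,-0.03,0,-0.035,0,-0.065,0,-1,-0.05,0,-0.072,0,-0.075,0,-1,-0.075,0,-0.15,0,-0.085,0,-1,-0.1,0,-0.24,0,-0.09,0,-1,-0.13,0,-0.33,0,-0.095,0,-1,-0.13,0,-0.33,0,-0.095,0,-1,-0.13,0,-0.33,0,-0.095,0])

```text
time: 16.42
eef_pos: [516.4, -39.7, 90.3]
ee_rot: [-3.137, 0.389, 2.999]
ft_force: [-1.0, -0.8, -2.7]
gripper_width: 19.0
finger_force: 59.7
```

```bash
cat > look2.py <<'E'
import sys
from h import *
# ball-like blobs: where bright round things project, classified by bin floor / scoop bowl / tub
Rb=R.from_euler('z',-BY,degrees=True)
p,r=pose();Rs=r*R.from_euler('y',-180,degrees=True);o=manip.get_obs()
print('tip',(p+Rs.apply([42+L,0,-H])).round(1),'ft',o['ft_force'].round(1),'w',o['gripper_width'].round(1),'j',o['joint_positions'].round(2))
for n in('scene','top'):
  c,K,w=cam(n);np.save(f'l_{n}.npy',c)
  g=cv2.resize(cv2.cvtColor(c,cv2.COLOR_RGB2GRAY),None,fx=4,fy=4,interpolation=cv2.INTER_CUBIC)
  dist=1000 if n=='scene' else 1280
  rad=14*K[0,0]/dist*4
  # bowl quad and bin quad in pixels
  org=p-Rs.apply([-L,0,H])
  bowl=[proj(K,w,org+Rs.apply(q))*4 for q in((42,29,3),(42,-29,3),(-39,-29,30),(-39,29,30))]
  bn=[proj(K,w,bintip(*q))*4 for q in((-75,10,42),(-75,10,-42),(75,30,-42),(75,30,42))]
  tub=np.array([580-60,-301-60,0]),  
  cc=cv2.HoughCircles(cv2.GaussianBlur(g,(5,5),0),cv2.HOUGH_GRADIENT,1,rad*1.4,param1=120,param2=11,minRadius=int(rad*.8),maxRadius=int(rad*1.25))
  for x,y,q in cc[0]:
    for nm,poly in(('bowl',bowl),('bin',bn)):
      d=cv2.pointPolygonTest(np.array(poly,np.float32),(float(x),float(y)),True)
      if d>-6: 
        br=g[int(y)-4:int(y)+5,int(x)-4:int(x)+5].mean()
        print(n,nm,int(x/4),int(y/4),'bright',br.round(),'in bin',Rb.apply(onz(K,w,(x/4,y/4),24)-BIN).round()[:2])
E
python3 look2.py
```

```text
Traceback (most recent call last):
  File "look2.py", line 6, in <module>
    print('tip',(p+Rs.apply([42+L,0,-H])).round(1),'ft',o['ft_force'].round(1),'w',o['gripper_width'].round(1),'j',o['joint_positions'].round(2))
                                                                                   ^^^^^^^^^^^^^^^^^^^^^^^^
AttributeError: 'float' object has no attribute 'round'
```

```bash
sed -i "s/o\['gripper_width'\].round(1)/o['gripper_width'],o['wrist_torque'].round(2)/" look2.py; python3 look2.py
```

```text
tip [652.8 -59.4 118.1] ft [-1.  -0.8 -2.7] w 18.9717398509773 [ 0.07  0.94 -0.08] j [ 0.2   0.56 -0.28  2.27  1.85  0.22 -0.4 ]
scene bowl 281 231 bright 254.0 in bin [25. 55.]
scene bowl 272 239 bright 254.0 in bin [26. 18.]
scene bin 272 239 bright 254.0 in bin [26. 18.]
scene bowl 270 225 bright 242.0 in bin [-10.  45.]
scene bin 270 225 bright 242.0 in bin [-10.  45.]
scene bowl 262 229 bright 254.0 in bin [-17.  17.]
scene bin 262 229 bright 254.0 in bin [-17.  17.]
scene bin 253 214 bright 33.0 in bin [-72.  32.]
scene bin 254 237 bright 154.0 in bin [-15. -18.]
scene bin 288 245 bright 155.0 in bin [71. 37.]
scene bin 282 251 bright 80.0 in bin [72. 11.]
scene bin 262 245 bright 200.0 in bin [ 18. -16.]
top bowl 282 158 bright 247.0 in bin [31. 12.]
top bin 282 158 bright 247.0 in bin [31. 12.]
```

```bash
cat >> h.py <<'E'
TUB=np.array([582,-301,0.])
def tubtip(back,z,yaw): return TUB+np.array([0,0,z])-back*np.array([np.cos(np.radians(yaw)),np.sin(np.radians(yaw)),0])
def show(tip,yaw,th):
    P,Q=tcp(tip,yaw,th); print(np.round(tip),yaw,th,'tcp',P.round(),rel(P,Q))
E
python3 -c "
from h import *
show((640,-60,150),-8.3,16);show((620,-130,145),-15,15);show((590,-200,140),-20,14);show(tubtip(25,125,-25),-25,12)"
```

```text
[640 -60 150] -8.3 16 tcp [501. -40. 138.] [-0.03  -0.014 -0.325 -0.002  0.07   0.002]
[ 620 -130  145] -15 15 tcp [485. -94. 135.] [ 0.033 -0.386 -0.331  0.021  0.081  0.072]
[ 590 -200  140] -20 14 tcp [ 458. -152.  132.] [ 0.15  -0.796 -0.358  0.038  0.092  0.126]
[ 559. -290.  125.] -25 12 tcp [ 432. -231.  122.] [ 0.266 -1.342 -0.331  0.052  0.114  0.179]
```

Call:
servo_tool(motion=[-1,0,0,-0.1,0,0.02,0,-1,-0.02,0,-0.22,0,0.05,0,-1,-0.03,-0.04,-0.32,0,0.07,0.01,-1,-0.02,-0.13,-0.33,0.005,0.072,0.02,-1,0.01,-0.26,-0.33,0.012,0.077,0.045,-1,0.03,-0.39,-0.33,0.02,0.08,0.07,-1,0.07,-0.53,-0.34,0.026,0.085,0.09,-1,0.11,-0.66,-0.35,0.032,0.09,0.11,-1,0.15,-0.8,-0.36,0.038,0.092,0.126,-1,0.18,-0.9,-0.36,0.04,0.095,0.14])

```text
time: 17.35
eef_pos: [450.3, -169.1, 130.2]
ee_rot: [3.14, 0.237, 2.764]
ft_force: [0.2, -0.7, -2.7]
gripper_width: 19.2
finger_force: 59.7
```

```bash
python3 -c "
from h import *
o=manip.get_obs();print(o['joint_positions'].round(2),o['wrist_torque'])
show(tubtip(25,120,-25),-25,12);show(tubtip(25,100,-25),-25,3);show(tubtip(25,90,-25),-25,-8)"
```

```text
[ 0.69  0.48 -0.54  2.2   0.8   0.39  0.7 ] [ 0.21460871  0.60185935 -0.0190326 ]
[ 559. -290.  120.] -25 12 tcp [ 432. -231.  117.] [-0.018 -0.429  0.092  0.009  0.017  0.036]
[ 559. -290.  100.] -25 3 tcp [ 433. -232.  119.] [-0.029 -0.429  0.081  0.006  0.117  0.037]
[ 559. -290.   90.] -25 -8 tcp [ 439. -234.  136.] [-0.095 -0.432 -0.014  0.003  0.24   0.038]
```

Call:
servo_tool(motion=[-1,0,-0.13,0.03,0.003,0.005,0.012,-1,-0.01,-0.26,0.06,0.006,0.01,0.024,-1,-0.015,-0.36,0.08,0.008,0.015,0.032,-1,-0.018,-0.42,0.092,0.009,0.017,0.036,-1,-0.018,-0.425,0.092,0.009,0.017,0.036,-1,-0.018,-0.425,0.092,0.009,0.017,0.036,-1,-0.018,-0.425,0.092,0.009,0.017,0.036])

```text
time: 17.93
eef_pos: [433.4, -227.7, 117.8]
ee_rot: [3.141, 0.211, 2.712]
ft_force: [0.4, -0.3, -3.5]
gripper_width: 19.0
finger_force: 59.7
```

```bash
python3 -c "
from h import *
for z,t in((118,10),(108,3),(98,-3),(92,-8),(88,-14),(85,-20),(82,-26),(80,-32)): show(tubtip(25,z,-25),-25,t)"; python3 look2.py
```

```text
[ 559. -290.  118.] -25 10 tcp [ 432. -231.  120.] [-0.004 -0.024 -0.016  0.001  0.023  0.004]
[ 559. -290.  108.] -25 3 tcp [ 433. -232.  127.] [-0.023 -0.025 -0.06   0.001  0.101  0.004]
[ 559. -290.   98.] -25 -3 tcp [ 436. -233.  132.] [-0.047 -0.025 -0.085  0.     0.168  0.004]
[ 559. -290.   92.] -25 -8 tcp [ 439. -234.  138.] [-0.078 -0.025 -0.118  0.     0.223  0.004]
[ 559. -290.   88.] -25 -14 tcp [ 444. -237.  147.] [-0.127 -0.025 -0.173  0.     0.29   0.004]
[ 559. -290.   85.] -25 -20 tcp [ 450. -239.  157.] [-0.186 -0.025 -0.229 -0.     0.357  0.004]
[ 559. -290.   82.] -25 -26 tcp [ 457. -243.  166.] [-0.252 -0.026 -0.277 -0.     0.423  0.004]
[ 559. -290.   80.] -25 -32 tcp [ 466. -247.  176.] [-0.327 -0.026 -0.325 -0.001  0.49   0.004]
tip [ 561.1 -286.2  120.7] ft [ 0.4 -0.3 -3.5] w 18.986336949755785 [ 0.29  0.51 -0.01] j [ 0.83  0.53 -0.56  2.17  0.78  0.41  0.8 ]
scene bowl 200 274 bright 254.0 in bin [ -37. -202.]
scene bowl 194 263 bright 243.0 in bin [ -73. -193.]
scene bowl 191 270 bright 254.0 in bin [ -61. -213.]
scene bowl 183 266 bright 254.0 in bin [ -88. -221.]
scene bowl 189 282 bright 248.0 in bin [ -40. -239.]
scene bin 251 221 bright 223.0 in bin [-58.  12.]
scene bin 266 223 bright 64.0 in bin [-24.  41.]
scene bin 272 229 bright 66.0 in bin [ 3. 40.]
scene bin 280 236 bright 66.0 in bin [35. 41.]
scene bin 242 231 bright 224.0 in bin [-55. -29.]
top bowl 345 185 bright 213.0 in bin [ -28. -219.]
```

Call:
servo_tool(motion=[-1,-0.004,-0.02,-0.016,0,0.03,0.004,-1,-0.015,-0.025,-0.04,0,0.07,0.004,-1,-0.023,-0.025,-0.06,0,0.1,0.004,-1,-0.035,-0.025,-0.073,0,0.135,0.004,-1,-0.047,-0.025,-0.085,0,0.168,0.004,-1,-0.062,-0.025,-0.1,0,0.195,0.004,-1,-0.078,-0.025,-0.118,0,0.223,0.004,-1,-0.1,-0.025,-0.145,0,0.256,0.004,-1,-0.127,-0.025,-0.173,0,0.29,0.004,-1,-0.155,-0.025,-0.2,0,0.323,0.004])

```text
time: 18.87
eef_pos: [447.0, -238.4, 152.4]
ee_rot: [-3.141, -0.297, 2.705]
ft_force: [-0.3, 0.0, -1.3]
gripper_width: 18.7
finger_force: 59.8
```

Call:
servo_tool(motion=[-1,-0.03,0,-0.028,0,0.034,0,-1,-0.065,0,-0.053,0,0.067,0,-1,-0.097,0,-0.077,0,0.1,0,-1,-0.135,0,-0.1,0,0.133,0,-1,-0.172,0,-0.125,0,0.167,0,-1,-0.172,0,-0.125,0,0.167,0,-1,-0.172,0,-0.125,0,0.167,0,-1,-0.172,0,-0.125,0,0.167,0,-1,-0.172,0,-0.125,0,0.167,0])

```text
time: 19.62
eef_pos: [473.1, -251.5, 162.8]
ee_rot: [-3.14, -0.558, 2.703]
ft_force: [-0.9, 0.1, -1.6]
gripper_width: 18.9
finger_force: 59.9
```

```bash
python3 look2.py; python3 -c "
from h import *
show(tubtip(60,130,-25),-25,-20); show((490,-170,120),-25,-3);show((490,-170,40),-25,0)"
```

```text
tip [ 566.3 -295.3   67.2] ft [-0.9  0.1 -1.6] w 18.863550568446737 [-0.24 -0.55 -0.01] j [ 0.79  0.89 -0.69  1.38  0.37  1.6   1.19]
scene bin 251 221 bright 221.0 in bin [-58.  12.]
scene bowl 209 289 bright 167.0 in bin [  13. -210.]
scene bin 266 222 bright 60.0 in bin [-24.  43.]
scene bin 283 238 bright 61.0 in bin [47. 42.]
scene bin 272 229 bright 62.0 in bin [ 3. 41.]
scene bin 242 231 bright 221.0 in bin [-55. -29.]
[ 528. -276.  130.] -25 -20 tcp [ 418. -225.  202.] [ 0.484  0.009 -0.008 -0.001 -0.133 -0.001]
[ 490 -170  120] -25 -3 tcp [ 366. -112.  154.] [ 0.849  0.541  0.599 -0.001 -0.322 -0.001]
[ 490 -170   40] -25 0 tcp [ 365. -112.   67.] [ 5.500e-01  5.420e-01  1.098e+00 -1.000e-03 -3.550e-01 -1.000e-03]
```

```bash
python3 -c "
from h import *
p,r=pose()
print(rel(p+[0,0,70],r))
show((550,-260,135),-20,-24);show((566,-215,135),-15,-12)
show((576,-174,110),-10,0)"
```

```text
[ 0.247 -0.001 -0.396  0.     0.     0.   ]
[ 550 -260  135] -20 -24 tcp [ 442. -221.  215.] [ 0.421  0.1   -0.151  0.025 -0.088 -0.05 ]
[ 566 -215  135] -15 -12 tcp [ 441. -181.  190.] [ 0.428  0.334  0.055  0.041 -0.221 -0.105]
[ 576 -174  110] -10 0 tcp [ 440. -150.  137.] [ 0.32   0.522  0.405  0.045 -0.353 -0.164]
```

Call:
servo_tool(motion=[-1,0.12,0,-0.2,0,0,0,-1,0.25,0,-0.38,0,0,0,-1,0.35,0.05,-0.28,0.01,-0.04,-0.02,-1,0.42,0.1,-0.15,0.025,-0.088,-0.05,-1,0.43,0.22,-0.05,0.033,-0.15,-0.078,-1,0.43,0.334,0.055,0.041,-0.22,-0.105,-1,0.4,0.42,0.2,0.043,-0.28,-0.13,-1,0.35,0.5,0.32,0.045,-0.33,-0.15,-1,0.32,0.522,0.4,0.045,-0.353,-0.164,-1,0.32,0.522,0.4,0.045,-0.353,-0.164])

```text
time: 20.55
eef_pos: [436.0, -148.7, 135.6]
ee_rot: [-3.142, -0.008, 2.971]
ft_force: [-1.1, 0.2, -1.4]
gripper_width: 18.9
finger_force: 59.9
```

Run:
```python
from h import *
show((576,-174,20),-10,0);show((576,-174,0),-10,0)
for n in('scene','top'):
  c,K,w=cam(n);np.save(f'm_{n}.npy',c)
  g=cv2.resize(cv2.cvtColor(c,cv2.COLOR_RGB2GRAY),None,fx=4,fy=4,interpolation=cv2.INTER_CUBIC)
  d=abs((np.linalg.inv(w)@np.r_[TUB+[0,0,19],1])[2]);rad=14*K[0,0]/d*4
  cc=cv2.HoughCircles(cv2.GaussianBlur(g,(5,5),0),cv2.HOUGH_GRADIENT,1,rad*1.4,param1=100,param2=8,minRadius=int(rad*.8),maxRadius=int(rad*1.2))
  for x,y,q in cc[0]:
    P=onz(K,w,(x/4,y/4),19);e=P-TUB
    m=g[int(y)-4:int(y)+5,int(x)-4:int(x)+5].mean()
    if np.hypot(e[0],e[1])<60: print(n,'tub',e[:2].round(),m.round())
    b=R.from_euler('z',-BY,degrees=True).apply(P-BIN)
    if abs(b[1])<45 and -80<b[0]<100 : print(n,'bin',b[:2].round(),m.round())
```

```text
[ 576 -174   20] -10 0 tcp [ 440. -150.   47.] [-0.033 -0.004  0.593 -0.    -0.005  0.003]
[ 576 -174    0] -10 0 tcp [ 440. -150.   27.] [-0.034 -0.004  0.726 -0.    -0.005  0.003]
scene tub [-14.  15.] 213.0
scene tub [-30. -31.] 254.0
scene tub [ 2. 40.] 251.0
scene tub [ 23. -25.] 252.0
scene tub [37.  1.] 251.0
scene bin [-26.  43.] 64.0
scene bin [-62.  34.] 170.0
scene bin [33. 44.] 62.0
scene bin [ 72. -16.] 149.0
scene tub [-35.  -1.] 190.0
scene tub [-59.  -5.] 82.0
scene tub [31. 30.] 254.0
scene tub [-12. -46.] 212.0
scene bin [-56. -28.] 223.0
scene bin [-59.   1.] 221.0
top tub [-46. -27.] 211.0
top tub [-18. -39.] 236.0
top tub [-21.  22.] 75.0
```

Run:
```python
from h import *
v=np.load('views.npz');S=(v['sK'],v['sc'])
a=cv2.cvtColor(v['s'],cv2.COLOR_RGB2GRAY);b=cv2.cvtColor(np.load('m_scene.npy'),cv2.COLOR_RGB2GRAY)
poly=np.array([proj(*S,bintip(*q)) for q in((-75,10,42),(-75,10,-42),(80,50,-42),(80,50,42))],np.int32)
m=np.zeros_like(a);cv2.fillPoly(m,[poly],255)
print('bin bright before/now',((a>235)&(m>0)).sum(),((b>235)&(m>0)).sum())
c=proj(*S,TUB+[0,0,15]).astype(int);print(c)
for im in(b,): print('\n'.join(''.join('%x'%(x//16) for x in r) for r in im[c[1]-24:c[1]+26,c[0]-26:c[0]+26]))
```

```text
bin bright before/now 112 4
[206 309]
4444444444469a9755555656565666666556dffe644454444444
44444444446ba9555555666666666666666659fff64444444444
4444444447b9755555565666666666666666656cff6444454444
444444447b955555555666666666666666666655aff644444444
44444449b94555555555555555557755556656654bff44444466
4444447c84555555555555689a9a99889875565654dfa4445688
444447b94555555555568aabbcccbbbbaa988755654ff5446888
44446fa555555555549abcbbbbccccccbb8887655558ff468888
4444df64555555557abccbbbbccccccccadee8855554cf978888
4448fa4555555549bcccbbbbcccbccccacfffff855554ff78888
443ff4455555549bccccbbbccccccccc9efffffe75754cf77888
446f644555556acccccbbbcccccccccc7fffffff868748fb7888
44df44555556accccbbbbbcc9a99bcca7effffffb68a74ff8788
46f944455549cccccbbbccca798789ca8eeffffec69ba3cf7787
4df44445547ccccbbbbbcca99a9887aa8ceeffeda5abb87f7888
3ff4444455bccccbbbbccb89abaa987899ccddca7aaaaa4f9788
3fa444444acccccbbbccc89abcbaa877a89aaa977cbaaa8f8788
5f5444447ccccbbbbbccc79eefffe9a7bb988779bccaaaafa788
7f444443bcccbcbbcccccacffffffcb6ccb999abcffbaaafc688
bf444445cccbbbbbccccc9dfffffec98ffcbbbccffffaaafd688
ef
[... 887 characters left out ...]
d4555557488
777737fffffffffffffffceffffffeb9fca996ffd45555546488
8877338ffffffffffffffcdfffffeda8ffbbeffd455555544488
88773338fffffffffffffdcefffedb88cfffffb4555555444488
888733346effffffffffffaceeedb97bdfffe955555555444488
8887344354bfffffffffff8aabba85cffffb4555555554444788
887843444557efffffffff87abbbfffffe955555555544444888
77787343445557ceffffffffffffffea65556555555444447888
77788433444555557ddeefffeeedc95555665555554444448888
7788844444345565555557775555556666665555554444448888
7878874444444556666666666666666666665555444444468888
8778884444433445666666666666666666655554444444688888
8887886444444444566666666666666666555444444444888877
8888888444444444445555666666666555554444444446888877
```

The tub patch shows five separate balls and the bin is empty, so I lay the scoop down.

Call:
servo_tool(motion=[-1,-0.03,0,0.15,0,0,0,-1,-0.03,0,0.35,0,0,0,-1,-0.03,0,0.5,0,0,0,-1,-0.03,0,0.6,0,0,0,-1,-0.03,0,0.65,0,0,0,-1,-0.03,0,0.68,0,0,0,-1,-0.03,0,0.68,0,0,0,-1,-0.03,0,0.68,0,0,0])

```text
time: 21.32
eef_pos: [446.3, -151.4, 35.4]
ee_rot: [3.14, 0.001, 2.966]
ft_force: [0.7, -0.8, -0.9]
gripper_width: 19.0
finger_force: 59.9
```

```bash
python3 -c "
from h import *
show((576,-174,1),-10,0);show((576,-174,0),-10,0)"
```

```text
[ 576 -174    1] -10 0 tcp [ 440. -150.   28.] [ 0.042  0.001  0.052  0.001  0.    -0.   ]
[ 576 -174    0] -10 0 tcp [ 440. -150.   27.] [ 0.042  0.001  0.058  0.001  0.    -0.   ]
```

Call:
servo_tool(motion=[-1,0,0,0.025,0,0,0,-1,0,0,0.045,0,0,0,-1,0,0,0.06,0,0,0,-1,0,0,0.06,0,0,0,-1,0,0,0.06,0,0,0])

```text
time: 21.73
eef_pos: [445.3, -151.2, 26.6]
ee_rot: [3.141, -0.0, 2.967]
ft_force: [-1.9, -0.5, 5.4]
gripper_width: 18.9
finger_force: 61.0
```

Call:
servo_tool(motion=[1,0,0,0,0,0,0,1,0,0,0,0,0,0,1,0,0,0,0,0,0,1,0,0,0,0,0,0,1,0,0,0,0,0,0,1,0,0,0,0,0,0,1,0,0,0,0,0,0])

```text
time: 22.32
eef_pos: [445.1, -151.0, 25.6]
ee_rot: [3.14, -0.001, 2.967]
ft_force: [-0.3, -0.6, 0.4]
gripper_width: 85.2
finger_force: 0.0
```

Call:
servo_tool(motion=[1,0,0,-0.1,0,0,0,1,0,0,-0.3,0,0,0,1,0,0,-0.5,0,0,0,1,0,0,-0.8,0,0,0,1,0,0,-1,0,0,0,1,0,0,-1,0,0,0,1,0,0,-1,0,0,0])

```text
time: 22.9
eef_pos: [446.2, -151.5, 177.3]
ee_rot: [3.141, 0.003, 2.966]
ft_force: [-0.0, -0.7, 0.1]
gripper_width: 85.9
finger_force: 0.0
```

Run:
```python
from h import *
v=np.load('views.npz')
c,K,w=cam('scene')
# expected scoop outline with the recorded resting pose: handle corners and bowl corners against edges
g=cv2.cvtColor(c,cv2.COLOR_RGB2GRAY)
Rs=R.from_euler('z',-10.1,degrees=True);org=np.array([446.3,-151.4,0])+Rs.apply([L,0,0])
for q in((0,0,3),(30,0,3),(-100,0,53),(-140,0,53),(50,0,0),(0,40,0),(0,-40,0)):
  u=proj(K,w,org+Rs.apply(q));print(q,g[int(u[1]),int(u[0])])
print(manip.get_obs()['gripper_width'],manip.get_obs()['ft_force'].round(1))
# bystanders: compare before/now
a=cv2.cvtColor(v['s'],cv2.COLOR_RGB2GRAY)
for n,P in(('can_a',(686,394,55)),('can_b',(736,224,55)),('hammer',(622,-482,10))):
  u=proj(K,w,P).astype(int);s=np.s_[max(u[1]-20,0):u[1]+20,u[0]-20:u[0]+20];print(n,np.abs(a[s].astype(int)-g[s]).mean().round(1))
```

```text
(0, 0, 3) 254
(30, 0, 3) 254
(-100, 0, 53) 61
(-140, 0, 53) 62
(50, 0, 0) 131
(0, 40, 0) 126
(0, -40, 0) 78
85.34423049951445 [ 1.  -0.6 -0.4]
can_a 5.9
can_b 5.5
hammer 5.6
```

The scoop lies flat where it was placed, the gripper is clear of it, and the canisters and hammer haven't moved.

```bash
python3 -c "
from bench import manip
print(manip.job_done())"
```

```text
the job is handed in; nothing more can be done
None
```

The job is handed in at about 23 s of the 64 s allowed: the scoop was drawn out, set down and picked up again by its handle, the camera shows all five balls in the tub, and the empty scoop lies flat and released on the bench (the judge returned no verdict).

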